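Seat a ware board in its rack

TASK

With your fingertips, push the wooden ware board that carries the clay tile along its rails until you feel it drop into the locating notches and it sits level on all four feet. Only slide it: do not lift or pinch it, do not touch the tile, which must still lie fully on the board, and leave the pot, the bowl and the wooden beater where they are. Finish with the hand clear of everything.

Things in the scene. Friction and masses are not known exactly. Their poses are not given: they have to be found in the camera images.
- rack: Fixed wooden rack, 400 long (its x) x 206 wide (y). Origin: centre of its underside, on the bench; x points the way to push the board, z up. Two rails along x at |y| 45 to 85, tops at z 40; the gap between them is open, 90 wide (cross-pieces in it 18 high). Guide strips outside the rails (|y| 89 to 103, 54 high) keep the board straight, 3 play each side. No end stop.
- seat (a point): Point on the rack where the board's origin lies when seated (rack x 60, y 0, z 33; 3 play along x); axes as the rack's. Four notches in the rail tops, each 7 deep, 22 long: two at x +85 from this point on the inner half of the rails (|y| 55), two at x -85 on the outer half (|y| 75).
- ware_board: Loose plywood board, 220 (x, along rails) x 172 (y) x 18, 0.35 to 0.55 kg. Feet 10 high, 16 long, 14 wide: front pair at x 85, y +-55, rear pair x -85, y +-75; each fits only its own notches. Origin: centre, level with the feet's undersides; plywood from z 10 to 28. Starts on the rail tops (z 40), 70 to 150 short of the seat; sinks 7 there.
- push_edge (a point): Middle of the board's rear end face, the one to push: vertical, looking along the board's -x, 9 below the board's top (19 above its feet's undersides); axes as the board's. The space behind it is free. With the tile the board takes about 3 to 12 N to slide; once seated the notch walls stop it firmly.
- tile: Loose fired clay tile, 150 (x) x 110 (y) x 12 thick, about 0.3 to 0.5 kg, lying flat on the board within about 8 of its middle; its rear edge is at least 20 from the board's rear edge. Origin: centre of its underside.
- pot: Loose terracotta pot, 72 across the rim, 70 high, standing on the bench beside the rack; origin: centre of its underside. Leave alone.
- bowl: Loose terracotta bowl, 84 across the rim, 50 high, standing on the bench beside the rack; origin: centre of its underside. Leave alone.
- beater: Loose wooden clay beater, flat blade 150 x 30 x 22 with a short dark handle along its +x (190 in all), lying on the bench beside the rack; origin: centre of the blade's underside. Leave alone.
Not all that is in view belongs to the job. Of the things shaped like the tile, the terracotta one is meant.

How it is judged:
On the way:
1. the fingers slide the board at least 25 mm along its rails (distance of ware_board from where it was at the start of the episode above 0.025 m and contact force between the fingers and ware_board above 0.3 N).
At the end, for the whole second after the job is handed in: The board rests level (tilt under 0.025 rad) with all four feet in the notches: its origin within 6 mm of x = 60 mm and under 35.5 mm high in the rack's frame; the tile lies flat on it, its centre within 34 mm (lengthwise) and 30 mm (across) of the board's; all at rest (x of ware_board in the frame of rack between 0.054 and 0.066 m and y of ware_board in the frame of rack between -0.006 and 0.006 m and z of ware_board in the frame of rack between 0.03 and 0.0355 m and angle between ware_board's own z axis and vertical below 0.025 rad and angle between the x axis of ware_board and the x axis of rack, either way round below 0.06 rad and linear speed of each of ware_board, tile below 0.01 m/s and x of tile in the frame of ware_board between -0.034 and 0.034 m and y of tile in the frame of ware_board between -0.03 and 0.03 m and z of tile in the frame of ware_board below 0.031 m and angle between tile's own z axis and vertical below 0.04 rad); the robot touches nothing.
It fails at once if the board is lifted or tipped off its rails (z of ware_board in the frame of rack above 0.05 m or angle between ware_board's own z axis and vertical above 0.12 rad).
It fails at once if the tile is touched by the robot (contact force between any of the fingers, the arm and tile above 0.5 N).
It fails at once if the pot, bowl or beater is disturbed (distance of any of pot, bowl, beater from where it was at the start of the episode above 0.02 m).
It also fails if it takes over 32 s, if anything falls off the work surface, if the arm or the gripper's body presses on something with over 40 N, if the wrist force passes 120 N, or if a joint passes its speed limit or range.

ROBOT

A 7-joint arm with a two-finger parallel gripper is mounted at the origin on the work surface. World frame = base frame: x ahead of the robot, y to its left, z up, the work surface at z = 0. Lengths are in m, angles in rad, forces in N, time in s.
With the tool pointing down it reaches from about 0.425 to 0.925 m from the base axis. Payload 6.8 kg.
Tool frame: the origin (TCP) lies midway between the tips of the shut fingers; the grasp point (between the pads) lies 19 mm behind it (bot.grasp_offset is the distance from the TCP to the grasp point, in m); z points along the fingers, x is the direction in which the jaws open and shut, and the axes are right-handed (so a half turn about z gives the same grasp; the last joint's range is limited). The gripper opens to 85 mm and grips with 20 to 120 N. Pads are 22 mm wide; open, the fingers measure 114 mm over their backs; the gripper's body (76 mm by 85 mm) begins 54 mm behind the grasp point. The pads swing forward as they close: fully open they stand 13 mm farther back than shut.
Start: joints at [-1.444, 0.477, 0.022, 1.555, -0.011, 1.109, -0.083], TCP at [0.157, 0.656, 0.204] pointing down, gripper open.
Joint ranges: [-2.96, 2.96], [-0.34, 2.1], [-1.41, 1.46], [0.24, 2.44], [-1.37, 4.51], [0.17, 1.92], [-2.96, 2.96]. Speed limits (rad/s): [2.39, 2.39, 3.14, 3.14, 3.14, 3.14, 3.14].

INTERFACE

Orientations are given as a unit quaternion [w, x, y, z].
In Python, from station import bot, imaging gives the robot as it stands. The module is installed in compiled form; this text tells all that it offers.
- The arm moves only by the tool apply_moves, never from a script. Its argument "increments" is a list of rows, each a list of 7 numbers: the shift along the tool's x, y, z in mm, then the turn, a rotation vector about the tool's x, y, z in degrees, then the closure, from -1 (fully open) to 1 (shut). In form: [[dx, dy, dz, rx, ry, rz, grip], ...]. A call has exactly 8 rows; each row shifts and turns the pose as measured when the row begins, along the tool's axes as they then stand; what a row does not reach is not made up. A row lasts 1/8 s, in which the tool goes at most 62.5 mm and 10.7 degrees, less where a joint would pass 70% of its speed; a pose out of reach is approached as far as the arm can. A call with a gripper value outside its range is refused whole. The fingers move at their own pace and stop on an object; "grip_force" is the grip in N (left out, the last holds). Time passes only in rows, so rows that do not move let the fingers close, or fill a call up. It gives the time, the measured TCP pose, the force and the opening at its end, in the units of the state.
- bot.get_obs(): the state, without advancing time (a new reading comes with each control period).
- imaging.read_camera(name): name is "scene" or "side" or "wrist"; returns the picture (480x640x3 uint8, red, green, blue); there is no depth.
- imaging.get_calibration(name): a dict with "K" (3x3 intrinsics, pixels), "k1" (the pictures are not rectified: a ray, as slopes to the right and down, at radius r is drawn at 1 + k1 r^2 times it, then the intrinsics apply), "extrinsics" (4x4, takes a point from camera to world coordinates). Camera axes: x right, y down, z forward; pixel columns grow to the right and rows downward; lengths in m; the calibration is good to about 2 mm. A picture is of the moment at which its call begins: read the wrist's pose just before it. get_calibration takes no time and is no camera call; for the wrist camera it gives the pose at the moment of the call.
- bot.hand_in(): hands the job in, once; it reports no verdict.
The state is a dict: "t": time; "q": joint angles; "joint_vel": joint speeds; "joint_torque": joint torques, N m; "eef_pos": TCP position; "tool_rot": TCP orientation; "contact_force": force on the tool from outside, world axes, zero at the start; "torque": the same for the moment, N m; "gripper_width": opening from 0.0 (shut) to 1.0 (fully open).
Only numpy, scipy, OpenCV 4.12 (cv2) and the standard library are available. Lean on these libraries where they do the work, as an engineer would, in place of code of your own. Each camera call takes 0.05 s, during which the arm holds its last target.

## Working session

There is one attempt and no reset: what is moved stays moved. The work goes in short steps, Python scripts to look and compute and a tool call to move; the robot and the scene stay as the last step left them, time stands still between calls to the robot, and variables do not carry over. Pictures are saved under pics/ and viewed, and the job is handed in when it is done.

Besides the shell and the picture viewer there is one more tool, called by a JSON object that holds its "fn" and its "kwargs", one argument or row to a line. apply_moves: Moves the arm, as the interface text tells. Its arguments: {"type":"object","properties":{"increments":{"type":"array","items":{"type":"array","items":{"type":"number"}}},"grip_force":{"type":"number"}},"required":["increments"]}

```bash
mkdir -p pics; python3 - <<'E'
from station import bot, imaging
import cv2, numpy as np
o=bot.get_obs(); print({k:np.round(v,3) for k,v in o.items()})
for n in ["scene","side","wrist"]:
    c=imaging.get_calibration(n); print(n,c["K"],c["k1"],np.round(c["extrinsics"],4).tolist())
    cv2.imwrite(f"pics/{n}0.png",imaging.read_camera(n)[:,:,::-1])
E
```

```text
{'t': np.float64(0.0), 'q': array([-1.444,  0.478,  0.022,  1.556, -0.011,  1.109, -0.083]), 'joint_vel': array([-0.   ,  0.002, -0.002, -0.001,  0.001, -0.002,  0.002]), 'joint_torque': array([-0.0000e+00, -5.9645e+01,  1.6080e+00, -2.8121e+01,  1.2000e-02,
        9.0000e-03,  0.0000e+00]), 'eef_pos': array([0.157, 0.656, 0.203]), 'tool_rot': array([ 0.001,  0.785,  0.619, -0.001]), 'contact_force': array([-0.704,  0.016,  0.623]), 'torque': array([ 0.015, -0.013, -0.01 ]), 'gripper_width': np.float64(0.997)}
scene [[507.8388298    0.         318.61071325]
 [  0.         507.8388298  240.50228059]
 [  0.           0.           1.        ]] -0.09350264720587415 [[-0.3786, 0.6196, -0.6876, 1.3257], [0.9255, 0.2418, -0.2916, 0.264], [-0.0144, -0.7468, -0.6649, 0.7677], [0.0, 0.0, 0.0, 1.0]]
side [[523.69469471   0.         317.297125  ]
 [  0.         523.69469471 234.07579814]
 [  0.           0.           1.        ]] -0.1526283253708664 [[0.9547, -0.2322, 0.1861, 0.3681], [-0.2975, -0.7419, 0.6009, -0.7683], [-0.0015, -0.6291, -0.7773, 1.0033], [0.0, 0.0, 0.0, 1.0]]
wrist [[352.46988265   0.         322.48685701]
 [  0.         352.46988265 238.6041378 ]
 [  0.           0.           1.        ]] -0.024993536939760776 [[0.2326, 0.9194, 0.3172, 0.0751], [0.9726, -0.2194, -0.0773, 0.6755], [-0.0014, 0.3265, -0.9452, 0.3727], [0.0, 0.0, 0.0, 1.0]]
```

View pics/scene0.png

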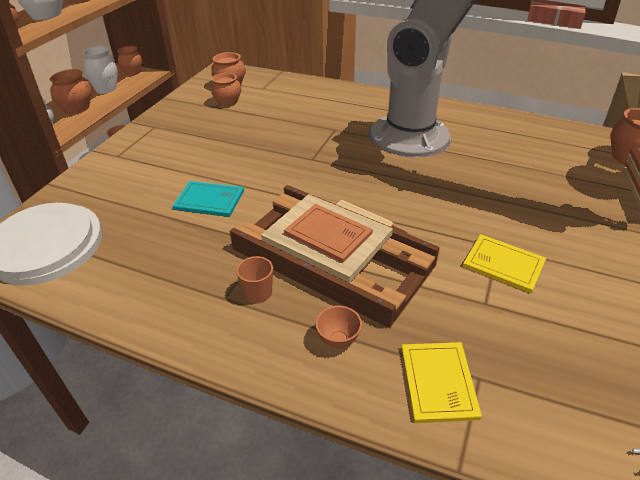

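View pics/side0.png

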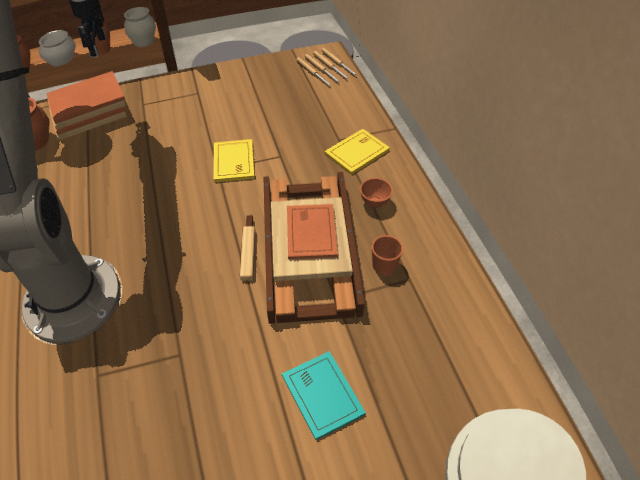

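View pics/wrist0.png

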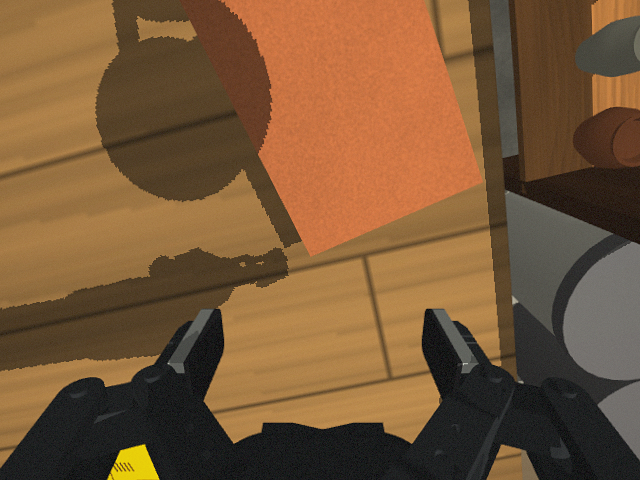

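Scene: rack in the middle, board with terracotta tile at about (330,235), notches showing at (405,255) and (378,288), so the push goes roughly along world +y. The pot is at (255,280), the bowl at (338,327), and the beater behind the rack near (365,213). The side view agrees. Next: zoom and measure.

```bash
python3 - <<'E'
import cv2
a=cv2.imread("pics/scene0.png")[180:330,225:445]; cv2.imwrite("pics/zs.png",cv2.resize(a,None,fx=3.6,fy=3.6,interpolation=cv2.INTER_CUBIC))
a=cv2.imread("pics/side0.png")[170:330,230:410]; cv2.imwrite("pics/zd.png",cv2.resize(a,None,fx=3.6,fy=3.6,interpolation=cv2.INTER_CUBIC))
E
```

```text
(no output)
```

View pics/zs.png

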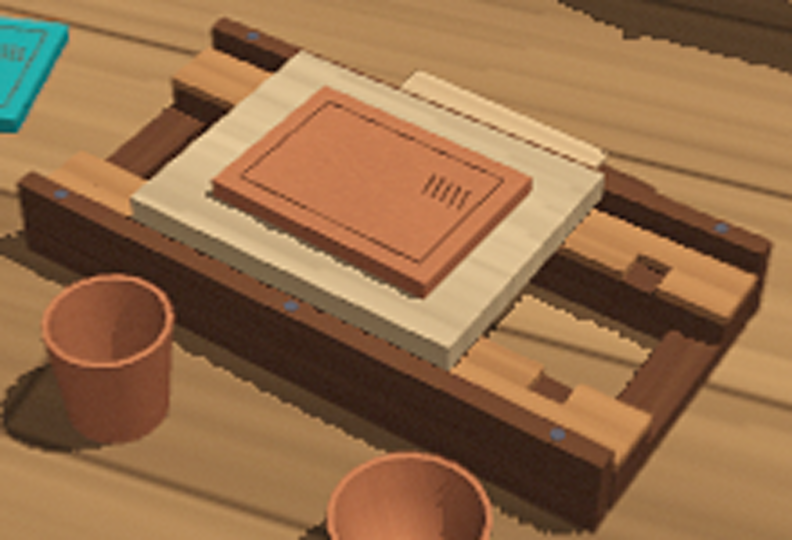

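View pics/zd.png

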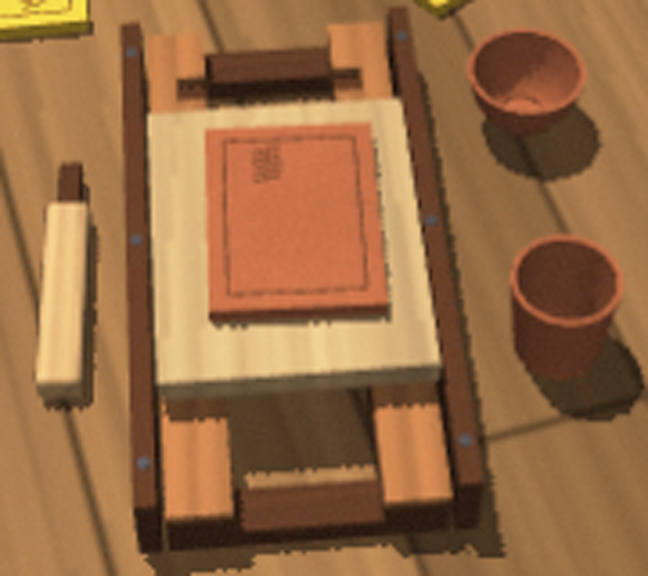

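```bash
cat > h.py <<'E'
import numpy as np, cv2
from station import bot, imaging
def cast(n,uv,z,c=None):
    c=c or imaging.get_calibration(n); K=c["K"];k=c["k1"];T=np.array(c["extrinsics"])
    x=(np.array(uv,float)-[K[0][2],K[1][2]])/[K[0][0],K[1][1]]
    u=x.copy()
    for _ in range(30):
        u=x/(1+k*(u**2).sum(-1,keepdims=True))
    d=np.c_[u,np.ones(len(u))]@T[:3,:3].T
    s=(z-T[2,3])/d[:,2:]
    return T[:3,3]+s*d
E
python3 - <<'E'
from h import *
S=lambda p:np.array(p)/3.6+[225-.4,180-.4]
D=lambda p:np.array(p)/3.6+[230-.4,170-.4]
r=lambda a:print(np.round(a,4).tolist())
print("board scene RL RR FR FL");a=cast("scene",S([(303,52),(133,200),(448,346),(606,178)]),.068);r(a)
b=cast("side",D([(160,384),(441,367),(400,99),(148,116)]),.068);r(b)
for q in(a,b):
  d=(q[3]+q[2]-q[0]-q[1])[:2];print(np.degrees(np.arctan2(d[1],d[0])),q.mean(0),(q[0]+q[1])/2,np.linalg.norm(q[1]-q[0]),np.linalg.norm(q[2]-q[1]))
print("guide near outer ends rear/front; far guide rear,front")
r(cast("scene",S([(22,178),(612,458),(218,20),(770,242)]),.054))
print("side: left guide rear top, front; right rear, front")
r(cast("side",D([(137,515),(123,25),(482,490),(405,8)]),.054))
print("screws");r(cast("scene",S([(61,193),(290,306),(557,434),(252,37),(720,229)]),.054))
r(cast("side",D([(143,463),(135,239),(131,51),(465,440),(430,219),(401,35)]),.054))
print("notch");r(cast("scene",S([(550,383),(650,270)]),.04))
print("tile");r(cast("side",D([(210,310),(388,303),(370,125),(207,130)]),.08))
print("beater handle tip/blade");r(cast("side",D([(71,165),(68,205),(58,385)]),.02))
print("pot rim, bowl rim");r(cast("side",D([(567,280)]),.07));r(cast("side",D([(527,72)]),.05))
E
```

```text
board scene RL RR FR FL
[[0.4607, -0.1253, 0.068], [0.63, -0.1613, 0.068], [0.6749, 0.0501, 0.068], [0.5107, 0.0903, 0.068]]
[[0.4678, -0.1293, 0.068], [0.633, -0.1679, 0.068], [0.681, 0.0485, 0.068], [0.5141, 0.0845, 0.068]]
77.46725274403836 [ 0.56909888 -0.03656576  0.068     ] [ 0.54537117 -0.14330578  0.068     ] 0.17306110283787973 0.21606412619063814
77.63537939583411 [ 0.57398389 -0.04101681  0.068     ] [ 0.55040825 -0.14856154  0.068     ] 0.16961682858987112 0.22165385717980912
guide near outer ends rear/front; far guide rear,front
[[0.6225, -0.2422, 0.054], [0.7068, 0.1511, 0.054], [0.4307, -0.2006, 0.054], [0.515, 0.1913, 0.054]]
side: left guide rear top, front; right rear, front
[[0.4335, -0.205, 0.054], [0.5206, 0.1883, 0.054], [0.6304, -0.2488, 0.054], [0.7182, 0.1443, 0.054]]
screws
[[0.6261, -0.2132, 0.054], [0.6647, -0.0467, 0.054], [0.7014, 0.12, 0.054], [0.4402, -0.1712, 0.054], [0.5145, 0.1616, 0.054]]
[[0.4456, -0.1716, 0.054], [0.482, -0.0049, 0.054], [0.5199, 0.1613, 0.054], [0.6328, -0.2132, 0.054], [0.6697, -0.0461, 0.054], [0.7065, 0.1192, 0.054]]
notch
[[0.6551, 0.1026, 0.04], [0.5483, 0.1299, 0.04]]
tile
[[0.5093, -0.0936, 0.08], [0.6147, -0.1209, 0.08], [0.6504, 0.0218, 0.08], [0.5464, 0.0497, 0.08]]
beater handle tip/blade
[[0.4594, 0.0997, 0.02], [0.4495, 0.065, 0.02], [0.411, -0.0781, 0.02]]
pot rim, bowl rim
[[0.73, -0.1305, 0.07]]
[[0.7805, 0.0623, 0.05]]
```

Two-view result:
- Rack centre is about (0.5735, -0.026), with its x axis at 77.6° from world x.
- The board is at rack x ≈ -13 mm, so about 73 mm short of the seat. The notch rays agree, at rack x 145.
- The rear face middle is about (0.547, -0.146).

Next I shut the fingers and carry the hand around at height.

{"fn": "apply_moves", "kwargs": {
  "increments": [
    [-30,49,0,0,0,0,1],
    [-30,49,0,0,0,0,1],
    [-30,49,0,0,0,0,1],
    [-30,49,0,0,0,0,1],
    [-30,49,0,0,0,0,1],
    [-30,49,0,0,0,0,1],
    [-30,49,0,0,0,0,1],
    [-30,49,0,0,0,0,1]
  ]
}}

```text
t: 1.15
eef_pos: [0.4872, 0.3264, 0.2005]
tool_rot: [-0.0, 0.781, 0.624, -0.002]
contact_force: [0.4, 1.4, 1.1]
gripper_width: -0.002
```

{"fn": "apply_moves", "kwargs": {
  "increments": [
    [-53,17,0,0,0,0,1],
    [-53,17,0,0,0,0,1],
    [-53,17,0,0,0,0,1],
    [-53,17,0,0,0,0,1],
    [-53,17,0,0,0,0,1],
    [-53,17,0,0,0,0,1],
    [-53,17,0,0,0,0,1],
    [-53,17,0,0,0,0,1]
  ]
}}

```text
t: 2.15
eef_pos: [0.5272, -0.1318, 0.2008]
tool_rot: [0.0, 0.782, 0.624, -0.001]
contact_force: [0.5, 1.0, 0.1]
gripper_width: 0.002
```

{"fn": "apply_moves", "kwargs": {
  "increments": [
    [-53,17,0,0,0,0,1],
    [-53,17,0,0,0,0,1],
    [0,0,0,0,0,-10,1],
    [0,0,0,0,0,-10,1],
    [0,0,0,0,0,-10,1],
    [0,0,0,0,0,-10,1],
    [0,0,0,0,0,-10,1],
    [0,0,0,0,0,-10,1]
  ]
}}

```text
t: 3.15
eef_pos: [0.5335, -0.2529, 0.199]
tool_rot: [-0.002, 0.354, 0.935, -0.003]
contact_force: [-0.2, -0.1, 0.5]
gripper_width: -0.003
```

{"fn": "apply_moves", "kwargs": {
  "increments": [
    [0,0,0,0,0,-9.7,1],
    [0,0,0,0,0,-9.7,1],
    [0,0,0,0,0,-9.7,1],
    [0,0,0,0,0,0,1],
    [0,20,20,0,0,0,1],
    [0,20,20,0,0,0,1],
    [0,0,20,0,0,0,1],
    [0,0,0,0,0,0,1]
  ]
}}

```text
t: 4.15
eef_pos: [0.5395, -0.2161, 0.1258]
tool_rot: [-0.016, 0.181, 0.983, -0.004]
contact_force: [0.0, -0.0, -0.3]
gripper_width: 0.001
```

```bash
python3 - <<'E'
from h import *
o=bot.get_obs();c=imaging.get_calibration("wrist");im=imaging.read_camera("wrist")
import pickle;pickle.dump((o,c),open("w1.pkl","wb"))
cv2.imwrite("pics/wrist1.png",im[:,:,::-1])
q=o["tool_rot"];print(o["t"],o["eef_pos"],np.degrees(2*np.arctan2(q[2],q[1]))-90,o["contact_force"],q)
p=o["eef_pos"][:2]-[.5735,-.026];print("rack x,y",p@[.2147,.9767],p@[-.9767,.2147])
cv2.imwrite("pics/side1.png",imaging.read_camera("side")[150:400,180:480,::-1])
E
```

```text
4.15 [ 0.53949742 -0.21605846  0.12580417] 69.15636311719635 [ 0.01042071 -0.01331299 -0.25036234] [-0.01646384  0.18086756  0.98336062 -0.00421363]
rack x,y -0.1929304569154553 -0.007595230548697708
```

View pics/wrist1.png

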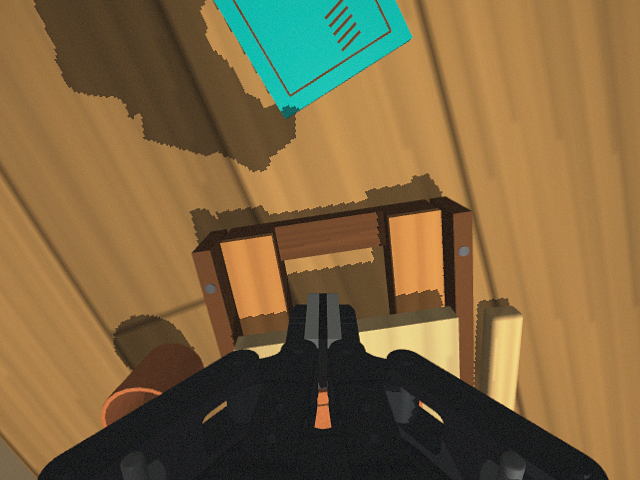

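View pics/side1.png

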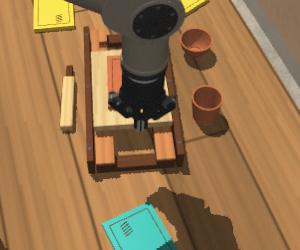

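The wrist view shows the shut fingers behind the board. The board's rear edge runs from (235,345) to (457,312) and the rack end is at the top, with nothing between. The hand is 8° short in yaw and slightly tilted, so I'll check the joints.

```bash
python3 - <<'E'
from h import *
from scipy.spatial.transform import Rotation as R
o=bot.get_obs();print(np.round(o["q"],3))
w=o["tool_rot"];r=R.from_quat([w[1],w[2],w[3],w[0]]);print(r.as_matrix().round(3))
a=np.radians(77.6);X=np.array([np.sin(a),-np.cos(a),0])*-1
Y=np.array([np.cos(a),np.sin(a),0]);Z=np.array([0,0,-1.])
X=np.cross(Y,Z);print("desired x",X);T=R.from_matrix(np.c_[X,Y,Z]);print("rotvec tool deg",np.degrees((r.inv()*T).as_rotvec()))
import pickle;_,c=pickle.load(open("w1.pkl","rb"))
print(cast("wrist",[(235,345),(457,312)],.068,c))
E
```

```text
[ 0.592  0.459 -0.424  1.808  0.236  0.953  2.842]
[[-0.934  0.355 -0.03 ]
 [ 0.355  0.935 -0.003]
 [ 0.027 -0.013 -1.   ]]
desired x [-0.97667228  0.21473533  0.        ]
rotvec tool deg [-0.63938975 -1.60944228 -8.39192407]
[[ 0.62724351 -0.16688307  0.068     ]
 [ 0.46252656 -0.13097495  0.068     ]]
```

Joint 7 is near its limit this way round (2.84 of 2.96). I'll turn the hand the other way by half a turn, which is symmetric and leaves plenty of range.

{"fn": "apply_moves", "kwargs": {
  "increments": [
    [0,0,-3,0,0,10.5,1],
    [0,0,-3,0,0,10.5,1],
    [0,0,0,0,0,10.5,1],
    [0,0,0,0,0,10.5,1],
    [0,0,0,0,0,10.5,1],
    [0,0,0,0,0,10.5,1],
    [0,0,0,0,0,10.5,1],
    [0,0,0,0,0,10.5,1]
  ]
}}

```text
t: 5.25
eef_pos: [0.5474, -0.2206, 0.145]
tool_rot: [-0.0, 0.803, 0.595, -0.009]
contact_force: [-1.0, -0.7, -0.2]
gripper_width: -0.0
```

{"fn": "apply_moves", "kwargs": {
  "increments": [
    [0,0,0,0,0,10.5,1],
    [0,0,0,0,0,10.5,1],
    [0,0,0,0,0,10.5,1],
    [0,0,0,0,0,10.5,1],
    [0,0,0,0,0,10.5,1],
    [0,0,0,0,0,10.5,1],
    [0,0,0,0,0,10.5,1],
    [0,0,0,0,0,0,1]
  ]
}}

```text
t: 6.25
eef_pos: [0.5545, -0.2238, 0.1579]
tool_rot: [0.008, 1.0, -0.018, 0.003]
contact_force: [-0.2, 0.8, 0.7]
gripper_width: -0.002
```

```bash
cat >> h.py <<'E'
from scipy.spatial.transform import Rotation as R
def st(s=-1):
    o=bot.get_obs();print(round(o["t"],2),"q",np.round(o["q"],3),"F",np.round(o["contact_force"],1))
    w=o["tool_rot"];r=R.from_quat([w[1],w[2],w[3],w[0]])
    a=np.radians(77.6);Y=s*np.array([np.cos(a),np.sin(a),0]);Z=np.array([0,0,-1.])
    T=R.from_matrix(np.c_[np.cross(Y,Z),Y,Z]);print("rotvec tool deg",np.degrees((r.inv()*T).as_rotvec()).round(2))
    p=o["eef_pos"][:2]-[.5735,-.026];print("rack x,y,z",p@[.2147,.9767],p@[-.9767,.2147],o["eef_pos"][2])
E
python3 -c "from h import *; st()"
```

```text
6.25 q [ 0.132  0.394  0.179  1.812 -0.068  0.933  0.302] F [-0.2  0.8  0.7]
rotvec tool deg [ 0.88 -0.44 10.38]
rack x,y,z -0.19727639603741218 -0.023880982627653622 0.15790472380754417
```

{"fn": "apply_moves", "kwargs": {
  "increments": [
    [0,0,0,1,0,5.2,1],
    [0,0,0,0,0,5.2,1],
    [0,0,0,0,0,0,1],
    [-12,0,20,0,0,0,1],
    [-12,0,20,0,0,0,1],
    [0,-10,20,0,0,0,1],
    [0,-5,20,0,0,0,1],
    [0,0,0,0,0,0,1]
  ]
}}

```text
t: 7.25
eef_pos: [0.5383, -0.2051, 0.0816]
tool_rot: [-0.001, 0.995, -0.094, 0.009]
contact_force: [0.3, -1.0, 0.3]
gripper_width: -0.002
```

```bash
python3 - <<'E'
from h import *
st()
cv2.imwrite("pics/side2.png",cv2.resize(imaging.read_camera("side")[150:350,200:440,::-1],None,fx=3,fy=3))
E
```

```text
7.25 q [ 0.118  0.457  0.18   1.927 -0.122  0.751  0.178] F [ 0.3 -1.   0.3]
rotvec tool deg [-0.18 -1.01  1.56]
rack x,y,z -0.18248723855587204 -0.0040425680492954625 0.08155232591321503
```

View pics/side2.png

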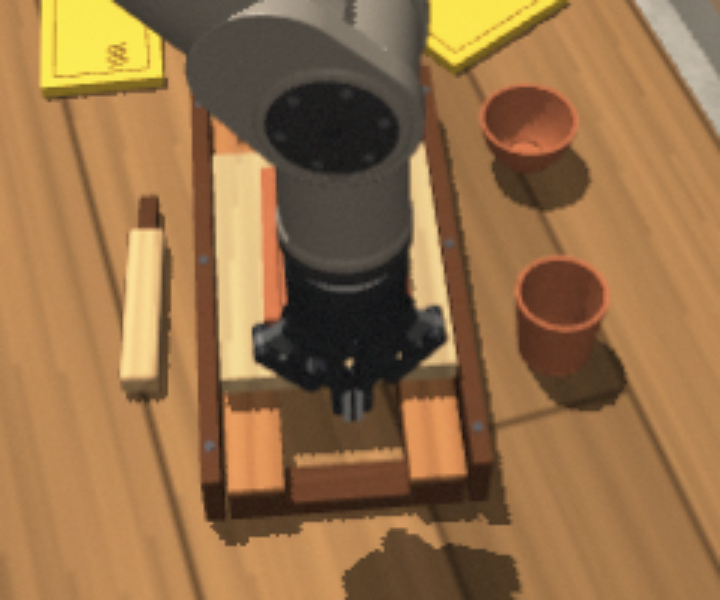

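The shut fingers are centred over the gap behind the board (tips at about (352,410) in the zoomed view), clear of the rails. Next: down to z ≈ 0.053 and a careful approach.

{"fn": "apply_moves", "kwargs": {
  "increments": [
    [0,0,14,0,-1,1.5,1],
    [-3,0,13,0,0,0,1],
    [0,0,2,0,0,0,1],
    [0,-10,0,0,0,0,1],
    [0,-10,0,0,0,0,1],
    [0,-10,0,0,0,0,1],
    [0,-5,0,0,0,0,1],
    [0,0,0,0,0,0,1]
  ]
}}

```text
t: 8.3
eef_pos: [0.5466, -0.1685, 0.0545]
tool_rot: [-0.001, 0.994, -0.107, 0.003]
contact_force: [-0.0, -0.4, -0.0]
gripper_width: -0.001
```

```bash
python3 -c "from h import *; st()"
```

```text
8.3 q [ 0.056  0.497  0.175  1.941 -0.133  0.709  0.096] F [-0.  -0.4 -0. ]
rotvec tool deg [-0.18 -0.33  0.11]
rack x,y,z -0.14496937315526634 -0.004346018170985766 0.054451352534199395
```

{"fn": "apply_moves", "kwargs": {
  "increments": [
    [0,-5,1,0,0,0,1],
    [0,-5,0,0,0,0,1],
    [0,-5,0,0,0,0,1],
    [0,-5,0,0,0,0,1],
    [0,-5,0,0,0,0,1],
    [0,-5,0,0,0,0,1],
    [0,-5,0,0,0,0,1],
    [0,-5,0,0,0,0,1]
  ]
}}

```text
t: 9.3
eef_pos: [0.5556, -0.1278, 0.0536]
tool_rot: [-0.001, 0.994, -0.108, 0.003]
contact_force: [0.7, 1.4, 1.2]
gripper_width: -0.006
```

```bash
python3 -c "from h import *; st()"
```

```text
9.3 q [-0.017  0.495  0.173  1.947 -0.13   0.704  0.019] F [0.7 1.4 1.2]
rotvec tool deg [-0.15 -0.33  0.02]
rack x,y,z -0.10328031799966668 -0.004328420849709758 0.05358181277073499
```

```bash
python3 - <<'E'
from h import *
cv2.imwrite("pics/side3.png",cv2.resize(imaging.read_camera("side")[150:350,200:440,::-1],None,fx=3,fy=3))
cv2.imwrite("pics/scene3.png",cv2.resize(imaging.read_camera("scene")[150:350,205:460,::-1],None,fx=3,fy=3))
st()
E
```

```text
9.4 q [-0.017  0.495  0.173  1.947 -0.13   0.704  0.019] F [-0.1 -0.3 -0.4]
rotvec tool deg [-0.17 -0.33  0.08]
rack x,y,z -0.10273164756102578 -0.004314975259936305 0.05352980699995106
```

View pics/side3.png

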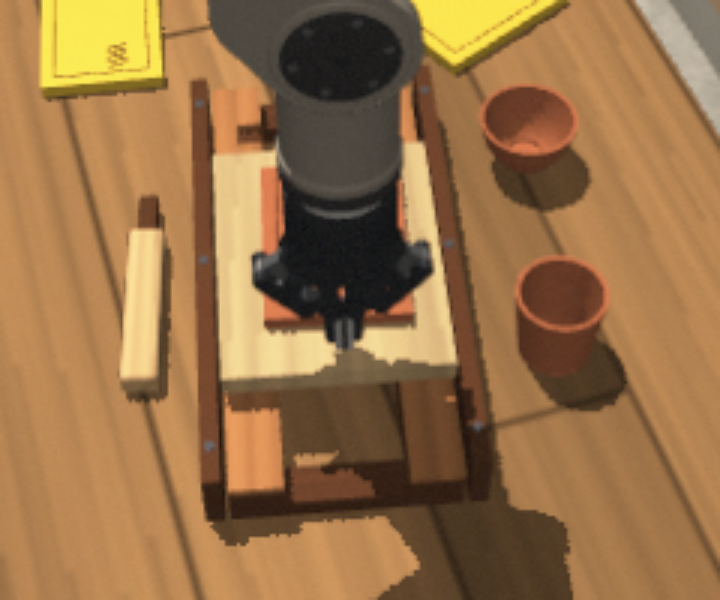

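View pics/scene3.png

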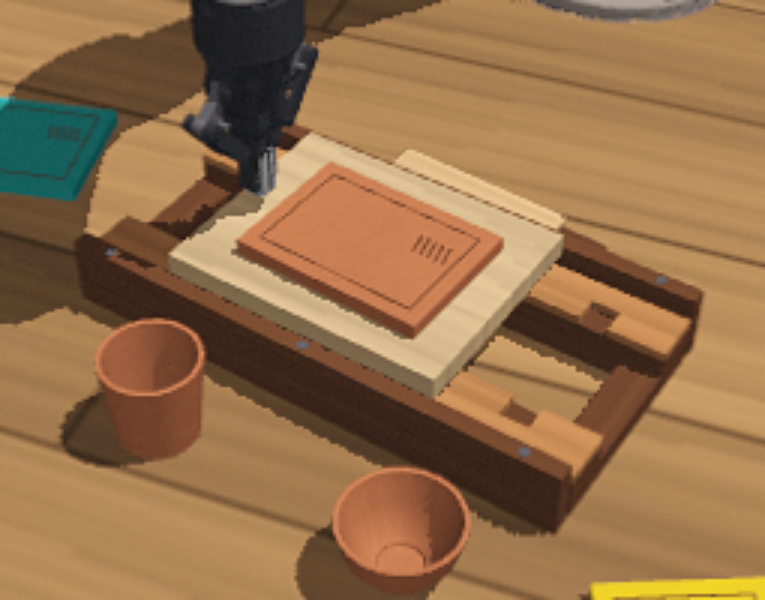

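The board has not moved, and the tips look as if they are above its rear edge, near (262,190) in the scene crop. That disagrees with the reported z of 0.054, so I'll triangulate the tip and board corners before going on.

```bash
cat >> h.py <<'E'
def tri(us,ud):
    P=[]
    for n,uv in(("scene",us),("side",ud)):
        a=cast(n,[uv],0.0)[0];b=cast(n,[uv],.3)[0];P.append((a,(b-a)/np.linalg.norm(b-a)))
    (a,d),(b,e)=P
    s=np.linalg.lstsq(np.c_[d,-e],b-a,rcond=None)[0]
    p=a+s[0]*d;q=b+s[1]*e
    return (p+q)/2,np.linalg.norm(p-q)
E
python3 - <<'E'
from h import *
S=lambda p:np.array(p)/3.6+[225-.4,180-.4]
D=lambda p:np.array(p)/3.6+[230-.4,170-.4]
for n,s,d in[("RL",(303,52),(160,384)),("RR",(133,200),(441,367)),("FR",(448,346),(400,99)),("FL",(606,178),(148,116)),
 ("gRnr",(22,178),(482,490)),("gRfr",(612,458),(405,8)),("gLr",(218,20),(137,515)),("scr Rr",(61,193),(465,440)),("scr Rm",(290,306),(430,219)),("Rf",(557,434),(401,35)),("Lr",(252,37),(143,463)),("Lf",(720,229),(131,51))]:
    print(n,*[np.round(v,4) for v in tri(S(s),D(d))])
t=tri(np.array((262,194))/3+[205,150],np.array((345,346))/3+[200,150]);print("tip",t, bot.get_obs()["eef_pos"])
E
for v in scene side; do python3 - <<E
import cv2
a=cv2.imread("pics/${v}3.png")
c=(262,190) if "$v"=="scene" else (345,330)
b=a[max(0,c[1]-70):c[1]+70,c[0]-90:c[0]+90]; cv2.imwrite("pics/t$v.png",cv2.resize(b,None,fx=4,fy=4,interpolation=cv2.INTER_NEAREST))
E
done
```

```text
RL [ 0.4657 -0.1265  0.0688] 0.0071
RR [ 0.6315 -0.164   0.0664] 0.0066
FR [0.6791 0.0493 0.0699] 0.0049
FL [0.5129 0.0885 0.067 ] 0.0057
gRnr [ 0.6271 -0.2449  0.0542] 0.0101
gRfr [0.7146 0.148  0.0566] 0.0115
gLr [ 0.4321 -0.2023  0.053 ] 0.0048
scr Rr [ 0.6307 -0.2128  0.0565] 0.0046
scr Rm [ 0.6681 -0.0465  0.0563] 0.0028
Rf [0.7049 0.1193 0.056 ] 0.0037
Lr [ 0.4443 -0.171   0.0557] 0.0036
Lf [0.5188 0.161  0.0562] 0.0032
tip (array([ 0.55660533, -0.12791506,  0.07480122]), np.float64(0.010061617349457826)) [ 0.55565865 -0.12726048  0.05352981]
```

View pics/tscene.png

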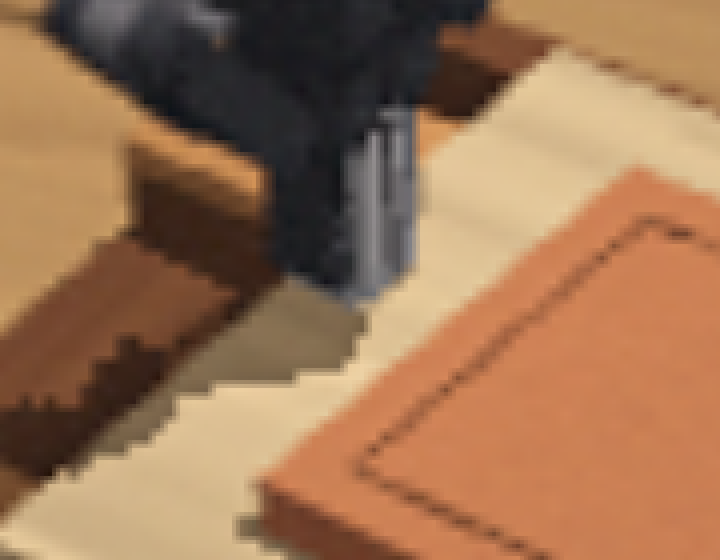

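View pics/tside.png

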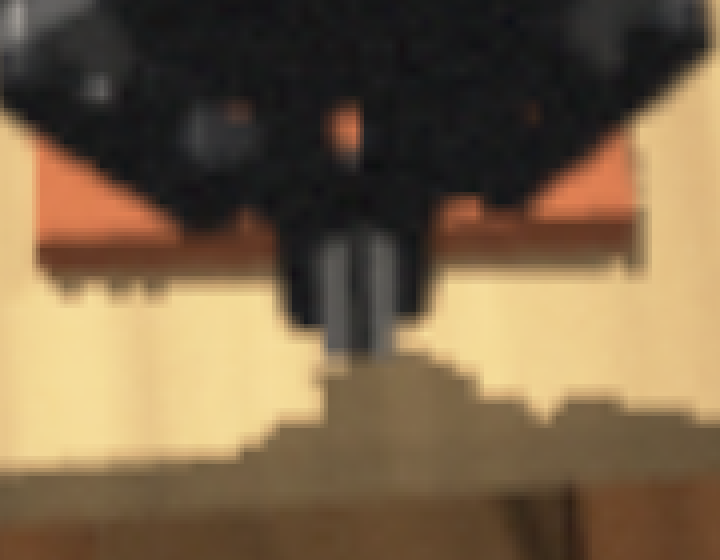

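The tips really are about 15–20 mm higher than the reported TCP: the vision puts the tip at z ≈ 0.07, while x and y agree to 1 mm. So the fingers passed just above the board without touching. I'll rise a little, back off behind the face and go lower, checking in the pictures.

{"fn": "apply_moves", "kwargs": {
  "increments": [
    [0,0,-8,0,0,0,1],
    [0,15,0,0,0,0,1],
    [0,15,0,0,0,0,1],
    [0,15,0,0,0,0,1],
    [0,10,0,0,0,0,1],
    [0,0,14,0,0,0,1],
    [0,0,14,0,0,0,1],
    [0,0,0,0,0,0,1]
  ]
}}

```text
t: 10.4
eef_pos: [0.5419, -0.1868, 0.0314]
tool_rot: [-0.001, 0.994, -0.109, 0.002]
contact_force: [0.5, 0.5, 0.9]
gripper_width: -0.003
```

```bash
python3 - <<'E'
from h import *
st()
cv2.imwrite("pics/side4.png",cv2.resize(imaging.read_camera("side")[220:320,260:390,::-1],None,fx=6,fy=6))
cv2.imwrite("pics/scene4.png",cv2.resize(imaging.read_camera("scene")[170:270,230:360,::-1],None,fx=6,fy=6))
E
```

```text
10.4 q [ 0.093  0.534  0.17   1.948 -0.144  0.666  0.135] F [0.5 0.5 0.9]
rotvec tool deg [-0.13 -0.27 -0.1 ]
rack x,y,z -0.16379750956554728 -0.003652079151110258 0.03140575292299884
```

View pics/side4.png

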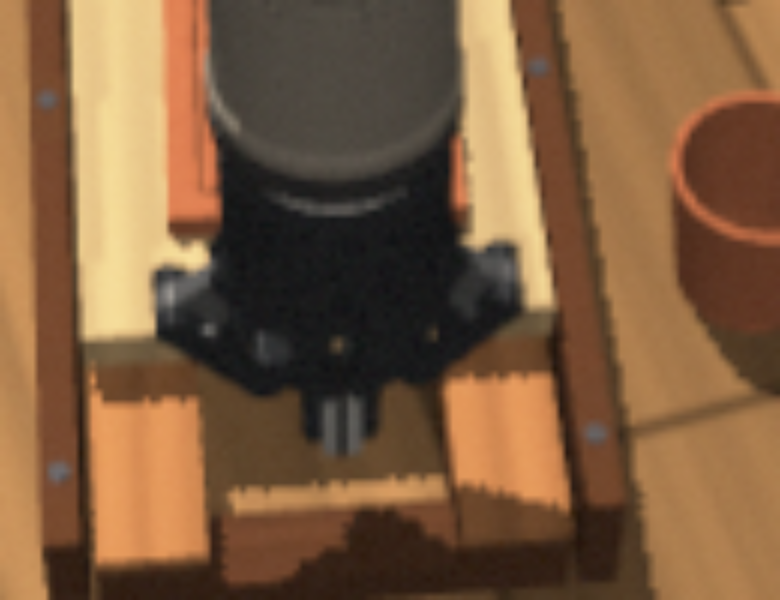

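View pics/scene4.png

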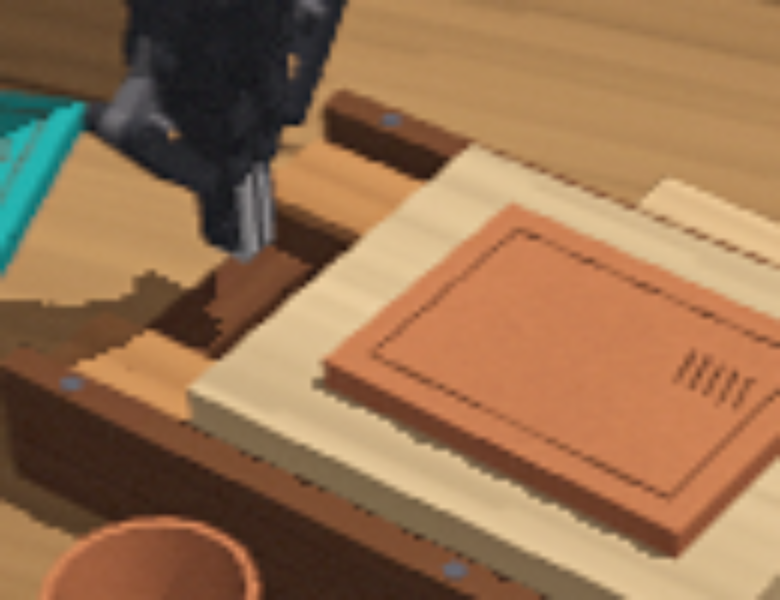

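```bash
python3 - <<'E'
from h import *
for s in[(246,260),(256,253),(268,243)]:
  t,e=tri(np.array(s)/6+[230,170],np.array((342,455))/6+[260,220]);print(t.round(4),e.round(4))
def proj(n,p):
    c=imaging.get_calibration(n);T=np.array(c["extrinsics"]);q=np.linalg.inv(T)@[*p,1];u=q[:2]/q[2];u=u*(1+c["k1"]*u@u);return u*c["K"][0][0]+[c["K"][0][2],c["K"][1][2]]
p=bot.get_obs()["eef_pos"]
for dz in(0,.01,.02,.03): print(dz,(proj("scene",p+[0,0,dz])-[230,170])*6,(proj("side",p+[0,0,dz])-[260,220])*6)
E
```

```text
[ 0.5419 -0.1892  0.05  ] 0.0102
[ 0.5403 -0.1879  0.0513] 0.0147
[ 0.5383 -0.1866  0.0533] 0.0205
0 [241.62218509 304.60410487] [330.95686905 467.51642843]
0.01 [239.58540794 284.19617472] [330.82435805 452.74457979]
0.02 [237.52780073 263.55537747] [330.69005447 437.76011205]
0.03 [235.4491035  242.67825469] [330.55392455 422.55873219]
```

The true tip is at about z 0.046–0.052, against a face of 0.050–0.068. That is good contact, and low enough to stay on the face after the 7 mm drop. The hand is about 30 mm behind the face; approaching now.

{"fn": "apply_moves", "kwargs": {
  "increments": [
    [-3,-6,0,0,0,0,1],
    [0,-6,0,0,0,0,1],
    [0,-6,0,0,0,0,1],
    [0,-5,0,0,0,0,1],
    [0,-4,0,0,0,0,1],
    [0,-4,0,0,0,0,1],
    [0,-4,0,0,0,0,1],
    [0,-4,0,0,0,0,1]
  ]
}}

```text
t: 11.5
eef_pos: [0.5484, -0.1511, 0.0339]
tool_rot: [0.002, 0.994, -0.11, 0.004]
contact_force: [-0.9, -5.6, -0.1]
gripper_width: 0.008
```

```bash
python3 - <<'E'
from h import *
st()
cv2.imwrite("pics/scene5.png",cv2.resize(imaging.read_camera("scene")[170:320,230:450,::-1],None,fx=3.6,fy=3.6))
E
```

```text
11.5 q [ 0.019  0.523  0.176  1.962 -0.137  0.659  0.059] F [-0.9 -5.6 -0.1]
rotvec tool deg [ 0.23 -0.53 -0.24]
rack x,y,z -0.1275676271812816 -0.0022959902974517684 0.03387885789950106
```

View pics/scene5.png

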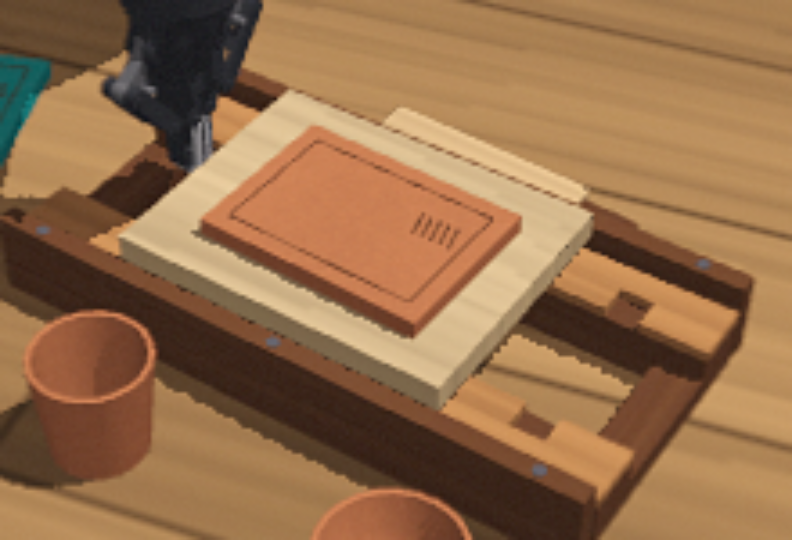

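Contact: 5.6 N reaction, with the tips behind the rear face at (200,165) in the crop. Pushing on, with a small correction in z.

{"fn": "apply_moves", "kwargs": {
  "increments": [
    [0,-5,1,0,0,0,1],
    [0,-5,1,0,0,0,1],
    [0,-5,1,0,0,0,1],
    [0,-5,0,0,0,0,1],
    [0,-5,0,0,0,0,1],
    [0,-5,0,0,0,0,1],
    [0,-5,0,0,0,0,1],
    [0,-5,0,0,0,0,1]
  ]
}}

```text
t: 12.55
eef_pos: [0.551, -0.1413, 0.0338]
tool_rot: [0.017, 0.992, -0.123, 0.004]
contact_force: [-2.0, -7.3, 0.3]
gripper_width: 0.004
```

```bash
python3 - <<'E'
from h import *
st()
cv2.imwrite("pics/scene6.png",cv2.resize(imaging.read_camera("scene")[170:320,230:450,::-1],None,fx=3.6,fy=3.6))
E
```

```text
12.55 q [-0.04   0.525  0.207  1.966 -0.114  0.654 -0.017] F [-2.  -7.3  0.3]
rotvec tool deg [ 1.86 -0.68 -1.71]
rack x,y,z -0.11741470296202147 -0.0028009195517260258 0.033778740307281
```

View pics/scene6.png

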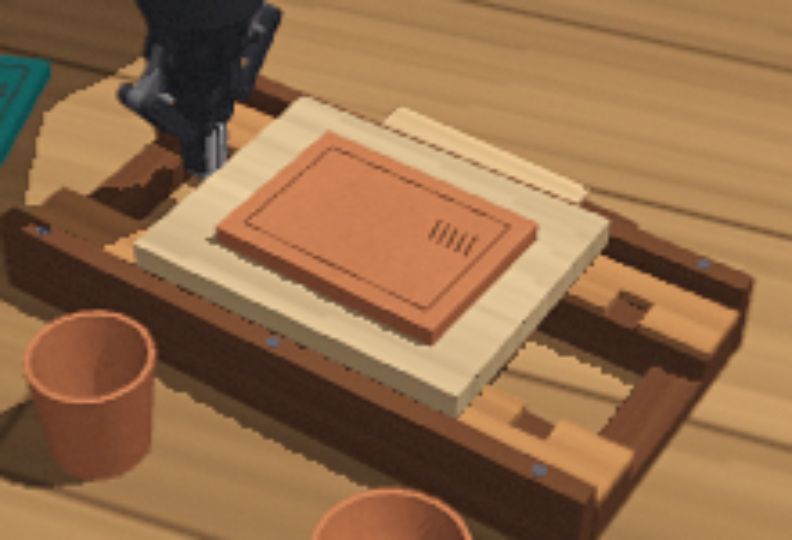

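{"fn": "apply_moves", "kwargs": {
  "increments": [
    [0,-8,1,1,0,-1,1],
    [0,-9,1,1,0,-1,1],
    [0,-9,1,1,0,-1,1],
    [0,-9,1,1,0,-0.5,1],
    [0,-9,1,1,0,-0.5,1],
    [0,-9,1,1,0,-0.5,1],
    [0,-9,1,1,0,-0.5,1],
    [0,-9,1,1,0,-0.5,1]
  ]
}}

```text
t: 13.6
eef_pos: [0.5616, -0.1088, 0.0325]
tool_rot: [-0.036, 0.995, -0.089, 0.015]
contact_force: [-2.3, -8.9, 2.3]
gripper_width: -0.0
```

```bash
python3 -c "from h import *; st()"
```

```text
13.6 q [ 0.051  0.522  0.099  1.96  -0.204  0.646  0.12 ] F [-2.3 -8.9  2.3]
rotvec tool deg [-4.28 -1.22  2.21]
rack x,y,z -0.0833796890831678 -0.006180923335456141 0.03248629442346329
```

{"fn": "apply_moves", "kwargs": {
  "increments": [
    [0,-6,1,-1,0,0.5,1],
    [0,-6,1,-1,0,0.5,1],
    [-1,-6,1,-1,0,0.5,1],
    [-1,-6,1,0,0,0,1],
    [-1,-6,1,0,0,0,1],
    [-1,-6,1,0,0,0,1],
    [0,-6,0,0,0,0,1],
    [0,-6,0,0,0,0,1]
  ]
}}

```text
t: 14.6
eef_pos: [0.5627, -0.1019, 0.0334]
tool_rot: [0.01, 0.993, -0.12, 0.014]
contact_force: [-0.9, -6.7, 0.1]
gripper_width: -0.001
```

```bash
python3 - <<'E'
from h import *
st()
cv2.imwrite("pics/scene7.png",cv2.resize(imaging.read_camera("scene")[170:320,230:450,::-1],None,fx=3.6,fy=3.6))
E
```

```text
14.6 q [-0.094  0.521  0.194  1.972 -0.127  0.634 -0.066] F [-0.9 -6.7  0.1]
rotvec tool deg [ 0.93 -1.7  -1.44]
rack x,y,z -0.07647396931213836 -0.0057956209941143885 0.03336973208216101
```

View pics/scene7.png

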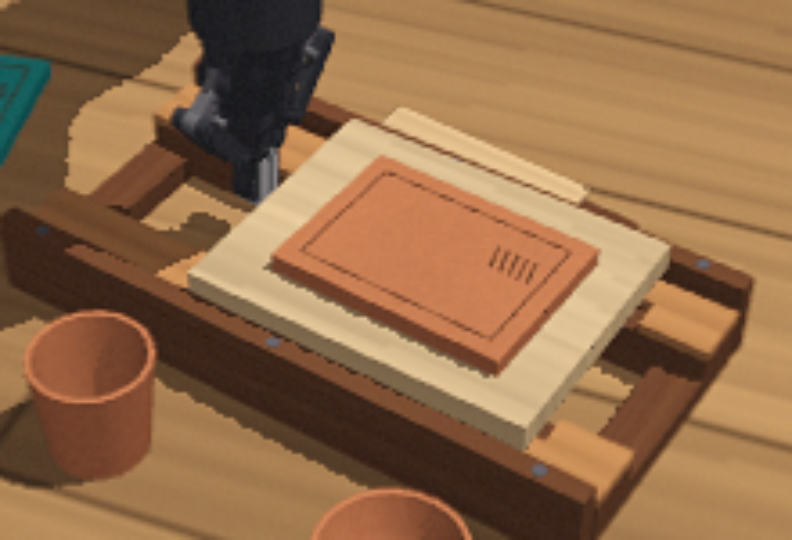

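{"fn": "apply_moves", "kwargs": {
  "increments": [
    [-0.5,-7,0.5,0.3,0,0,1],
    [-0.5,-7,0.5,0.3,0,0,1],
    [-0.5,-7,0.5,0.3,0,0,1],
    [-0.5,-7,0.5,0.3,0,0,1],
    [-0.5,-6,0.5,0.3,0,0,1],
    [-0.5,-6,0.5,0.3,0,0,1],
    [-0.5,-6,0.5,0.3,0,0,1],
    [-0.5,-6,0.5,0.3,0,0,1]
  ]
}}

```text
t: 15.65
eef_pos: [0.5671, -0.0812, 0.032]
tool_rot: [0.004, 0.991, -0.133, 0.017]
contact_force: [-5.6, -19.2, 8.4]
gripper_width: -0.001
```

```bash
python3 - <<'E'
from h import *
st()
cv2.imwrite("pics/scene8.png",cv2.resize(imaging.read_camera("scene")[170:320,230:450,::-1],None,fx=3.6,fy=3.6))
E
```

```text
15.65 q [-0.121  0.522  0.19   1.975 -0.144  0.625 -0.108] F [ -5.6 -19.2   8.4]
rotvec tool deg [ 0.19 -1.96 -2.85]
rack x,y,z -0.05525484223163841 -0.0055436858536842765 0.03199443003497222
```

View pics/scene8.png

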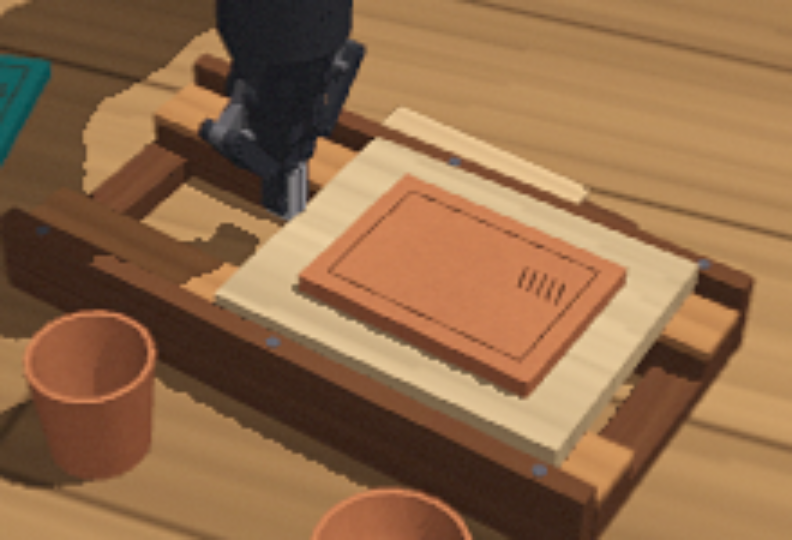

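The reaction jumped to about 20 N and the board looks sunk: more of the guide strip's inner face shows above it. It is against the notch walls, so I'll back straight off and then rise.

{"fn": "apply_moves", "kwargs": {
  "increments": [
    [0,8,0,0,0,0,1],
    [0,12,0,0,0,0,1],
    [0,15,0,0,0,0,1],
    [0,15,0,0,0,0,1],
    [0,0,-20,0,0,0,1],
    [0,0,-30,0,0,0,1],
    [0,0,-30,0,0,0,1],
    [0,20,-20,0,0,0,1]
  ]
}}

```text
t: 16.7
eef_pos: [0.5427, -0.1499, 0.1325]
tool_rot: [0.002, 0.991, -0.132, 0.014]
contact_force: [-0.3, -0.7, -0.5]
gripper_width: 0.001
```

{"fn": "apply_moves", "kwargs": {
  "increments": [
    [0,40,-20,0,0,0,1],
    [0,40,-10,0,0,0,1],
    [0,40,0,0,0,0,1],
    [0,40,0,0,0,0,1],
    [0,20,0,0,0,0,1],
    [0,0,0,0,0,0,1],
    [0,0,0,0,0,0,1],
    [0,0,0,0,0,0,1]
  ]
}}

```text
t: 17.7
eef_pos: [0.4922, -0.3313, 0.1656]
tool_rot: [0.001, 0.991, -0.132, 0.017]
contact_force: [0.1, 0.8, 0.8]
gripper_width: -0.002
```

```bash
python3 - <<'E'
from h import *
st()
cv2.imwrite("pics/scene9.png",cv2.resize(imaging.read_camera("scene")[180:330,225:445,::-1],None,fx=3.6,fy=3.6,interpolation=cv2.INTER_CUBIC))
cv2.imwrite("pics/side9.png",cv2.resize(imaging.read_camera("side")[170:330,230:410,::-1],None,fx=3.6,fy=3.6,interpolation=cv2.INTER_CUBIC))
E
```

```text
17.7 q [ 0.265  0.372  0.291  1.838 -0.145  0.918  0.357] F [0.1 0.8 0.8]
rotvec tool deg [-0.05 -1.94 -2.76]
rack x,y,z -0.315655749492466 0.013817454518696207 0.16563885773249026
```

View pics/scene9.png

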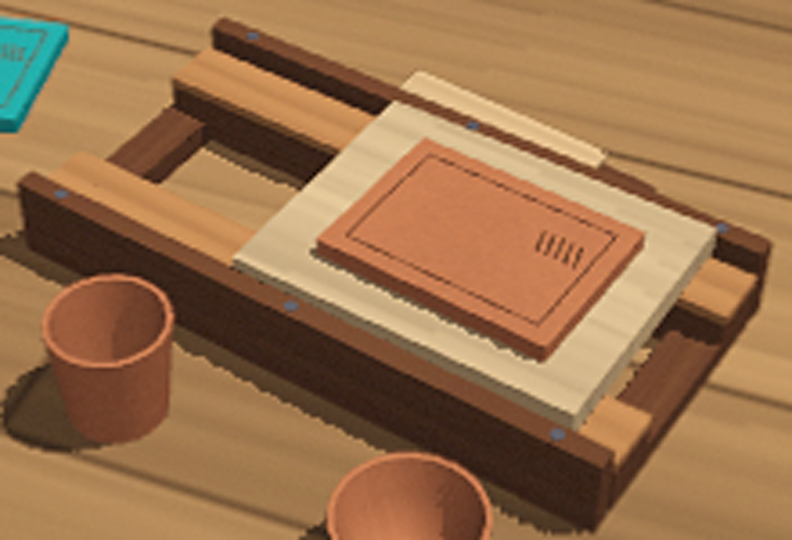

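View pics/side9.png

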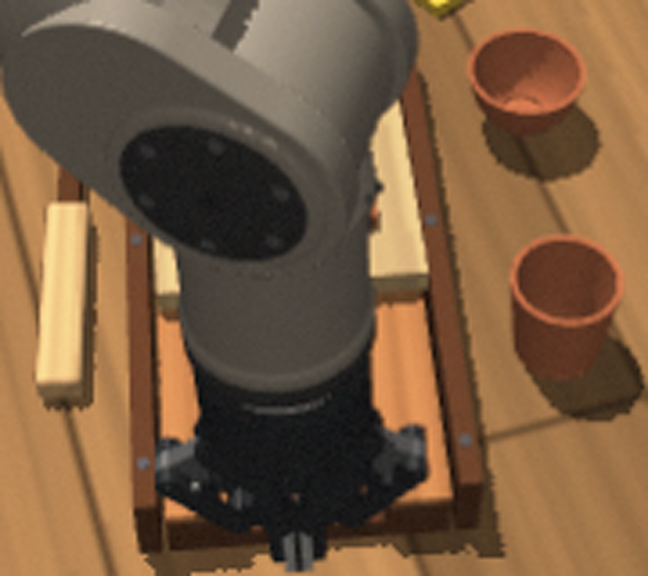

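```bash
python3 - <<'E'
from h import *
S=lambda p:np.array(p)/3.6+[225-.4,180-.4]
for z in(.061,.068):
  q=cast("scene",S([(398,101),(234,262),(577,416),(717,231)]),z)
  for p in [*q,q.mean(0)]:
    d=p[:2]-[.5706,-.0257];print(z,np.round([d@[.2147,.9767],d@[-.9767,.2147]],4))
  print([np.linalg.norm(q[i]-q[i-1]).round(4) for i in range(4)])
E
```

```text
0.061 [-0.047   0.0845]
0.061 [-0.0432 -0.0909]
0.061 [ 0.1755 -0.0855]
0.061 [0.1729 0.0849]
0.061 [ 0.0646 -0.0018]
[np.float64(0.2198), np.float64(0.1754), np.float64(0.2188), np.float64(0.1704)]
0.068 [-0.0421  0.0769]
0.068 [-0.0384 -0.0967]
0.068 [ 0.1782 -0.0914]
0.068 [0.1756 0.0774]
0.068 [ 0.0683 -0.0084]
[np.float64(0.2176), np.float64(0.1736), np.float64(0.2166), np.float64(0.1688)]
```

```bash
python3 -c "
from station import bot
print(bot.hand_in(), bot.get_obs()['t'])"
```

```text
the job is handed in; nothing more can be done
the job is handed in; nothing more can be done
```

I pushed the board along its rails with shut fingertips against the middle of its rear face until it dropped into the notches, then backed off and handed in at about 17.7 s of the 32 s allowed.

**Board seated:** The push took about 6–9 N, and the reaction jumped to about 20 N at the end. The scene picture taken after backing off fits a level board at the sunk height, with its top at z 61 mm. It measures rack x ≈ 64.6 mm and y ≈ -2 mm. That x is a little over the nominal 60 ± 3 mm but inside the 54–66 mm limit, and my picture measurements are only good to a few mm.

**Tile and other objects:** The tile still lies flat near the middle of the board, and the robot never appeared to touch it. The pot, bowl and beater look unmoved in the pictures. The hand finished clear, with no contact force beyond sensor noise.

**What went wrong or disagreed:**
- **Fingertip height:** the real fingertips stood about 15–20 mm above the reported TCP height. My first pass therefore went just over the board's rear edge, without contact as far as I could see or measure, and close behind the tile. I corrected the height from the pictures.
- **Hand rotation:** the first hand orientation ran close to the limit of joint 7, so I turned the hand half a turn the other way.
- **Side camera:** the arm blocked most of the side camera's final view, so the check of the seated position rests on the scene camera and the force reading.

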